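# Snap the food box lid shut all round

## Task

The lid of the food box is on, but its four snap flaps, one along each side, are still raised. Press each flap down until it clicks shut and stays flush with the rim, so that the box is sealed all the way round. Leave the box standing where it is, do not pick it up or shove it about, and leave the other things alone.

Things in the scene. Friction and masses are not known exactly. Their poses are not given: they have to be found in the camera images.
- food_box: Loose clear tub with a pale lid and four teal flaps, 133 x 187 x 80 mm, 0.8 kg with two mandarins inside. Origin: centre of its underside; z up, long side (187) along its y; front is -x, back +x, left +y, right -y. The lid's rim is 80 mm above the worktop, 25 mm wide round a panel sunk 6.5 mm; the rim's corners are fixed, and a snap flap lies between them on each side.
- flap_front (a joint): Front snap flap, 0 = shut, flush with the rim; 0.40 rad = raised, its outer edge 9 mm above the rim. A springy catch rides over a bead on the tub: pressed at its press point it resists with up to about 7 N, springs back up if let go before half way, past half way (about 0.20 rad) snaps down to 0 by itself and stays; then it is at a hard stop.
- flap_back (a joint): Back snap flap, same behaviour: 0 = shut, 0.40 rad = raised. Front and back flaps are 90 mm long, left and right ones 58 mm; all are 24 mm wide from the hinge (inner edge of the rim) to the lid's edge, 4 mm thick, with a catch strip hanging about 15 mm down from the outer edge.
- flap_left (a joint): Left snap flap, same behaviour: 0 = shut, 0.40 rad = raised.
- flap_right (a joint): Right snap flap, same behaviour: 0 = shut, 0.40 rad = raised.
- press_front (a point): Point on top of the front flap, mid-length, 17 mm out from its hinge and 7 mm in from its outer edge; moves with the flap. Shut: 80 mm above the worktop, 59.5 mm from the box's vertical middle line; raised: 6.5 mm higher. Site x points outward along the flap, y along the edge, z out of the flap's top.
- press_back (a point): The same on the back flap (59.5 mm from the box's middle line when shut).
- press_left (a point): The same on the left flap (86.5 mm from the box's middle line when shut).
- press_right (a point): The same on the right flap (86.5 mm from the box's middle line when shut).
- mandarin: Loose mandarin, 62 mm, beside the box; not part of the job. Origin at its underside.
- mug: Small green mug, 65 x 94 x 52 mm, not part of the job. Origin at its underside.
- fork: Steel fork lying flat, 206 x 28 x 16 mm, not part of the job.
- spoon: Steel spoon lying flat, 201 x 41 x 16 mm, not part of the job.
- bowl: Small white bowl, 101 x 99 x 46 mm, not part of the job. Origin at its underside.
- salt_shaker: Glass salt shaker with grey top, 44 x 44 x 90 mm, standing behind the box, not part of the job. Origin at its underside.

How it is judged (in metres and radians):
At the end, for the whole second after the job is handed in: All four flaps are shut (each within 0.06 rad of flush) and stay so; the box stands upright and at rest on the worktop (tilt under 0.05 rad), within 40 mm of where it stood (value of joint each of flap_front, flap_back, flap_left, flap_right below 0.06 rad and angle between food_box's own z axis and vertical below 0.05 rad and height (world z) of food_box below 0.006 m and distance of food_box from where it was at the start of the episode below 0.04 m and linear speed of food_box below 0.02 m/s); the robot touches nothing.
It fails at once if the food box was lifted or tipped (height (world z) of food_box above 0.015 m or angle between food_box's own z axis and vertical above 0.15 rad).
It fails at once if the food box was shoved along by more than 40 mm (distance of food_box from where it was at the start of the episode above 0.04 m).
It fails at once if another thing was moved by more than 25 mm (distance of any of mandarin, mug, fork, spoon, bowl, salt_shaker from where it was at the start of the episode above 0.025 m).
It also fails if it takes over 43 s, if anything falls off the work surface, if the arm or the gripper's body presses on something with over 40 N, if the wrist force passes 120 N, or if a joint passes its speed limit or range.

## Robot

A 7-joint arm with a two-finger parallel gripper is mounted at the origin on a cart in front of the work surface, level with it; the furniture and walls round the work are solid. World frame = base frame: x ahead of the robot, y to its left, z up, the work surface at z = 0. Lengths are in mm, angles in rad, forces in N, time in s.
With the tool pointing down it reaches from about 400 to 900 mm from the base axis. Payload 5.6 kg.
Tool frame: the origin (TCP) lies midway between the tips of the shut fingers; the grasp point (between the pads) lies 19 mm behind it; z points along the fingers, y is the line along which they close (so a half turn about z gives the same grasp; the last joint's range is limited). The gripper opens to 92 mm and grips with 3 to 60 N. Pads are 20 mm wide; open, the fingers measure 128 mm over their backs; the gripper's body (75 mm by 189 mm) begins 69 mm behind the grasp point.
Start: joints at [-1.151, 0.468, -0.012, 1.603, 0.006, 1.071, -0.056], TCP at [290.236, 581.612, 214.592] pointing down, gripper open.
Joint ranges: [-2.53, 2.53], [-0.31, 2.02], [-1.57, 1.55], [0.28, 2.44], [-1.29, 4.43], [0.15, 1.84], [-2.92, 2.92]. Speed limits (rad/s): [2.57, 2.57, 3.14, 3.14, 3.14, 3.14, 3.14].

## Interface

Orientations are given as a rotation vector (axis times angle).
In Python, from cell import robot, grip, kin, viewer gives the robot as it stands. Calls block until the motion is done:
- robot.movep(position, orientation): joint-space move of the TCP to a pose.
- robot.servo_line(position, feed=150, rotation=None): straight line of the TCP; rotation=None keeps the orientation; feed is the mean speed in mm/s.
- robot.goto_joints(angles): joint-space move.
- grip(opening, newtons=None): opening from 0.0 (shut) to 1.0 (fully open); newtons is the grip in N (None keeps the last); returns when the fingers have stopped.
- robot.hold(seconds).
- kin.ik(position, orientation): joint angles nearest the present ones, or None.
- robot.observe(): the state.
- viewer.read_camera(name): name is "scene" or "side" or "wrist"; returns the picture (480x640x3 uint8, red, green, blue); there is no depth.
- viewer.camera_info(name): a dict with "camera_matrix" (3x3 intrinsics, pixels), "k1" (the pictures are not rectified: a ray, as slopes to the right and down, at radius r is drawn at 1 + k1 r^2 times it, then the intrinsics apply), "R" (3x3) and "t" (3): a world point X has camera coordinates R X + t. Camera axes: x right, y down, z forward; pixel columns grow to the right and rows downward; lengths in mm; the calibration is good to about 2 mm. A picture is of the moment at which its call begins: read the wrist's pose just before it. camera_info takes no time and is no camera call; for the wrist camera it gives the pose at the moment of the call.
A pose or a line that the arm cannot do raises robot.IKError and nothing moves.
- robot.job_done(): hands the job in; it is judged then, once.
Trained networks look in the newest picture that a camera, given by its name, has taken for a name from the list of things; names that differ only in an ending like _2 or _b are one class to them, and where a whole thing is asked for, a point or a joint stands for the part that bears it (a point fixed in the world has none). Each returns a list of dicts, best first, with "confidence" (0 to 1); they miss things now and then, are a little off and sometimes report something else, mostly with a low value. They report only what shows in the picture. A call takes as long as a camera call.
- viewer.silhouettes(name, camera): "mask" (480x640 bool, what is visible of it).
- viewer.pinpoint(name, camera): "at" ([x, y, z] in mm, in the coordinates of the camera as it stood for that picture, good to about 4 mm: a listed point, or the origin of a listed thing).
The state is a dict: "t": time; "joints": joint angles; "joint_velocities": joint speeds; "joint_torque": joint torques, N m; "tcp_pos": TCP position; "tcp_rot": TCP orientation; "contact_force": force on the tool from outside, world axes, zero at the start; "wrist_torque": the same for the moment, N m; "grip_width": opening from 0.0 (shut) to 1.0 (fully open); "grip_force": force on a finger pad.
Only numpy, scipy, OpenCV 4.12 (cv2) and the standard library are available. Lean on these libraries where they do the work, as an engineer would, in place of code of your own. Each camera call takes 0.05 s, during which the arm holds its last target. There are 200 camera calls.

## Working session

There is one attempt and no reset: what is moved stays moved. The work goes in short steps, each a Python script; the robot and the scene stay as the last script left them, time stands still between calls to the robot, and variables do not carry over. Pictures are saved under pics/ and viewed, at most 10 in all, crops included, and the job is handed in when it is done.

```bash
mkdir -p pics; cat > h.py <<'E'
import numpy as np, cv2
from cell import robot, grip, kin, viewer
def world(cam,p):
    i=viewer.camera_info(cam); return np.array(i["R"]).T@(np.array(p)-np.array(i["t"]))
def save(cam,name):
    im=viewer.read_camera(cam); cv2.imwrite(f"pics/{name}.png",cv2.cvtColor(im,cv2.COLOR_RGB2BGR)); return im
E
python3 - <<'E'
from h import *
ims=[save(c,c) for c in("scene","side")]
cv2.imwrite("pics/both.png",cv2.cvtColor(cv2.resize(np.vstack(ims),None,fx=.62,fy=.62,interpolation=cv2.INTER_AREA),cv2.COLOR_RGB2BGR))
for c in("scene","side"):
    for n in "food_box press_front press_back press_left press_right mandarin mug bowl salt_shaker fork spoon".split():
        print(c,n,[(round(d["confidence"],2),world(c,d["at"]).round(0).tolist()) for d in viewer.pinpoint(n,c)[:2]])
s=robot.observe();print(s["t"],s["tcp_rot"],s["contact_force"])
E
```

```text
scene food_box [(0.71, [510.0, 210.0, 1.0])]
scene press_front [(0.75, [454.0, 217.0, 86.0])]
scene press_back [(0.74, [567.0, 212.0, 90.0])]
scene press_left [(0.4, [517.0, 299.0, 89.0])]
scene press_right [(0.62, [512.0, 131.0, 88.0])]
scene mandarin [(0.73, [472.0, -41.0, -2.0])]
scene mug [(0.61, [531.0, -163.0, 3.0])]
scene bowl [(0.75, [389.0, 517.0, 4.0])]
scene salt_shaker []
scene fork [(0.55, [473.0, -314.0, 1.0])]
scene spoon [(0.55, [478.0, -360.0, 2.0])]
side food_box []
side press_front []
side press_back [(0.68, [570.0, 212.0, 90.0])]
side press_left [(0.42, [565.0, 211.0, 90.0])]
side press_right []
side mandarin [(0.49, [471.0, -42.0, -1.0])]
side mug [(0.71, [535.0, -163.0, 2.0])]
side bowl [(0.76, [387.0, 516.0, 1.0])]
side salt_shaker [(0.58, [757.0, 43.0, 2.0])]
side fork [(0.63, [469.0, -315.0, -3.0]), (0.21, [475.0, -362.0, 3.0])]
side spoon [(0.6, [476.0, -364.0, 5.0])]
1.2 [7.20646019e-01 3.05781881e+00 3.59908559e-06] [-0.04283579 -0.61893895  1.39307112]
```

View pics/both.png

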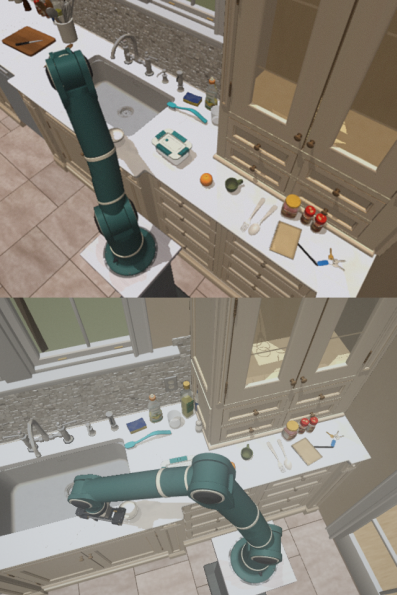

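The scene picture shows the box (about pixel 172,148 in the scaled image), long side across, with the teal flaps raised. The network points fit the given sizes: the opposite flaps are about 113 and 168 mm apart, at z about 88. The shaker and the cabinet are well behind. I'll move above the box and look from near.

```bash
python3 - <<'E'
from h import *
grip(0.0)
robot.movep([480,213,330],[0,np.pi,0])
i=viewer.camera_info("wrist");print(np.array(i["R"]).round(2).tolist(),(-np.array(i["R"]).T@np.array(i["t"])).round(0))
save("wrist","w1")
for n in "food_box press_front press_back press_left press_right".split():
    print(n,[(round(d["confidence"],2),world("wrist",d["at"]).round(1).tolist()) for d in viewer.pinpoint(n,"wrist")[:3]])
s=robot.observe();print(s["t"],s["tcp_pos"],s["contact_force"],s["grip_width"])
E
```

```text
[[-0.0, 1.0, 0.0], [0.95, 0.0, 0.3], [0.3, 0.0, -0.95]] [397. 214. 501.]
food_box [(0.74, [507.1, 214.1, -0.6])]
press_front [(0.87, [456.1, 216.1, 83.3])]
press_back [(0.93, [568.4, 212.9, 86.4])]
press_left [(0.83, [518.8, 296.9, 91.6])]
press_right [(0.18, [452.4, 216.1, 87.7])]
4.4333 [479.83697539 213.5281521  329.77555214] [-0.1613753  -0.31944896 -0.16621416] 0.006280293028814639
```

View pics/w1.png

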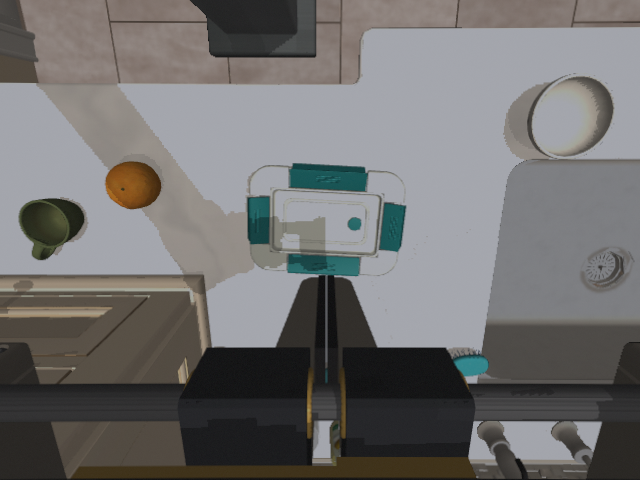

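The picture shows the box nearly square to the world: front flap at pixel (328,177), back (323,265), right (259,220), left (392,227). Its centre is about (512,214) with yaw about -0.035, which agrees with the scene camera. The cabinet corner is at about x 610, y 50, clear of all four presses. I'll press each flap with the shut fingertips in small steps, limiting the force.

```bash
cat > press.py <<'E'
import sys
from h import *
c=np.array([512,214.3]);y=-0.035;R=np.array([[np.cos(y),-np.sin(y)],[np.sin(y),np.cos(y)]])
P={"front":(-59.5,0),"back":(59.5,0),"left":(0,86.5),"right":(0,-86.5)}
rv=[0,np.pi,0]
def press(n):
    p=c+R@np.array(P[n])
    o=robot.observe(); q=o["tcp_pos"]
    if q[2]>150: robot.movep([*p,105],rv)
    else: robot.servo_line([*p,105],feed=120)
    robot.servo_line([*p,92],feed=60)
    f0=robot.observe()["contact_force"][2]; log=[]
    for z in np.arange(90,77.5,-1):
        robot.servo_line([*p,z],feed=25)
        o=robot.observe(); f=o["contact_force"][2]-f0; log.append((float(z),round(o["tcp_pos"][2],1),round(f,1)))
        if z<84 and f>14 or f>20: break
    print(n,p.round(1),log,robot.observe()["t"])
    robot.servo_line([*p,105],feed=80)
for n in sys.argv[1:]: press(n)
E
python3 press.py front
```

```text
front [452.5 216.4] [(90.0, np.float64(90.0), np.float64(1.4)), (89.0, np.float64(89.0), np.float64(-0.1)), (88.0, np.float64(88.0), np.float64(0.1)), (87.0, np.float64(87.2), np.float64(3.6)), (86.0, np.float64(86.2), np.float64(6.7)), (85.0, np.float64(85.2), np.float64(7.3)), (84.0, np.float64(84.1), np.float64(6.2)), (83.0, np.float64(82.9), np.float64(5.8)), (82.0, np.float64(81.8), np.float64(1.0)), (81.0, np.float64(80.9), np.float64(-0.3)), (80.0, np.float64(80.3), np.float64(4.6)), (79.0, np.float64(80.1), np.float64(12.7)), (78.0, np.float64(79.9), np.float64(22.2))] 8.9583
```

The force trace is the one expected: a 7 N peak, then a snap at about z 82 and a hard stop at 80. Next, the other three, with the left flap crossing above the lid.

```bash
sed -i 's/np.arange(90,77.5,-1)/np.arange(89,78.5,-1)/' press.py; python3 press.py left back right; python3 - <<'E'
from h import *
robot.servo_line([480,214,330],feed=200)
im=save("wrist","w2")
cv2.imwrite("pics/w2c.png",cv2.cvtColor(cv2.resize(im[130:310,210:450],None,fx=3,fy=3),cv2.COLOR_RGB2BGR))
for n in "food_box press_front press_back press_left press_right".split():
    print(n,[(round(d["confidence"],2),world("wrist",d["at"]).round(1).tolist()) for d in viewer.pinpoint(n,"wrist")[:2]])
print(robot.observe()["t"])
E
```

```text
left [515.  300.7] [(89.0, np.float64(88.9), np.float64(0.4)), (88.0, np.float64(88.1), np.float64(0.8)), (87.0, np.float64(87.4), np.float64(3.2)), (86.0, np.float64(86.5), np.float64(5.3)), (85.0, np.float64(85.7), np.float64(6.3)), (84.0, np.float64(84.7), np.float64(7.1)), (83.0, np.float64(83.7), np.float64(5.8)), (82.0, np.float64(82.1), np.float64(2.5)), (81.0, np.float64(80.4), np.float64(0.2)), (80.0, np.float64(80.2), np.float64(5.9)), (79.0, np.float64(80.1), np.float64(11.1))] 13.6083
back [571.5 212.2] [(89.0, np.float64(88.9), np.float64(-0.1)), (88.0, np.float64(88.1), np.float64(0.4)), (87.0, np.float64(87.4), np.float64(2.5)), (86.0, np.float64(86.6), np.float64(6.0)), (85.0, np.float64(85.9), np.float64(5.2)), (84.0, np.float64(84.9), np.float64(5.6)), (83.0, np.float64(84.0), np.float64(4.9)), (82.0, np.float64(82.9), np.float64(4.0)), (81.0, np.float64(80.4), np.float64(2.2)), (80.0, np.float64(80.2), np.float64(7.4)), (79.0, np.float64(80.0), np.float64(11.8))] 18.2417
right [509.  127.9] [(89.0, np.float64(88.9), np.float64(0.4)), (88.0, np.float64(88.1), np.float64(-0.6)), (87.0, np.float64(87.3), np.float64(2.8)), (86.0, np.float64(86.4), np.float64(5.7)), (85.0, np.float64(85.4), np.float64(5.9)), (84.0, np.float64(84.3), np.float64(5.0)), (83.0, np.float64(83.2), np.float64(4.7)), (82.0, np.float64(81.9), np.float64(2.2)), (81.0, np.float64(80.7), np.float64(-0.9)), (80.0, np.float64(80.3), np.float64(3.8)), (79.0, np.float64(80.1), np.float64(11.8))] 22.875
food_box [(0.78, [511.3, 214.4, -0.0])]
press_front [(0.56, [450.0, 219.4, 82.2]), (0.25, [508.4, 128.3, 83.4])]
press_back [(0.77, [569.3, 213.1, 82.8])]
press_left [(0.73, [520.8, 300.1, 82.9])]
press_right [(0.95, [508.0, 130.1, 87.7])]
25.0167
```

View pics/w2c.png

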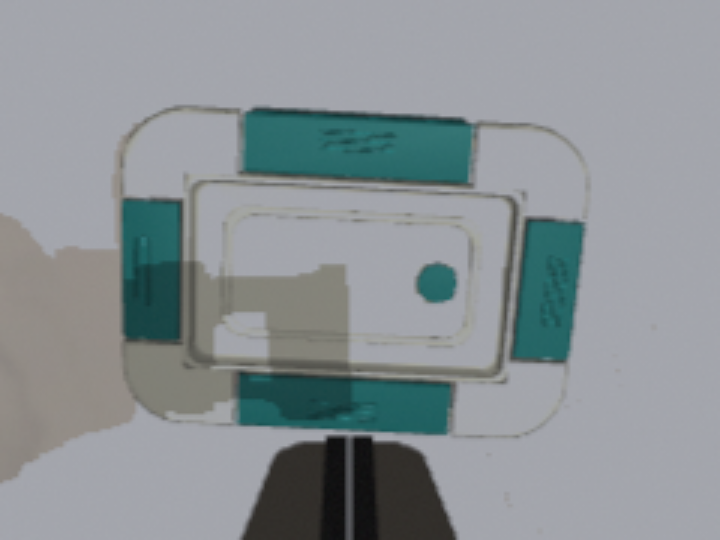

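All four flaps look in line with the rim outline: front (355,145), left (548,290), back (345,403) and right (152,270). The box hasn't moved. The right flap's network height (87.7) disagrees with its force trace, so I'll probe right and front at z = 81.5 before handing in.

```bash
python3 - <<'E'
from h import *
for p in([509,127.9],[452.5,216.4]):
    robot.servo_line([*p,100],feed=200)
    f0=robot.observe()["contact_force"][2]
    for z in (85,81.5):
        robot.servo_line([*p,z],feed=40); o=robot.observe();print(z,o["tcp_pos"][2],o["contact_force"][2]-f0)
    robot.servo_line([*p,110],feed=80)
robot.servo_line([470,214,250],feed=200)
print(robot.observe()["t"])
print(robot.job_done())
E
```

```text
85 84.74986135325169 -1.0207470687607536
81.5 81.31955973174573 -0.5937544712213548
85 84.70350856981193 -0.6751110420823089
81.5 81.3883566777084 -0.2761676580644946
30.5
the job is handed in; nothing more can be done
None
```

I pressed all four flaps until they snapped shut, with the box still in place, and handed the job in at about 30.5 s; the hand-in call gave no verdict.

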